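# Bring the tall eyepiece round and stand it in the tray

### The job

The tall microscope eyepiece is under the wire guard of the accessory carousel. Turn the carousel (it has a knob on top) until the tall eyepiece stands squarely at the open front, then lift it out and set it down gently, upright, in the small white tray, without dropping it. Leave the short eyepiece standing on the carousel.

Things in the scene. Friction and masses are not known exactly. Their poses are not given: they have to be found in the camera images.
- stand: Fixed carousel stand, a white plate 310 x 320 x 12 mm under the turning tray. Origin on the turning axis at bench height, z up; -x points out of the open front. A steel wire guard, 312 mm wide, 124 to 133 mm above the bench, covers all from 35 mm in front of the axis (x = -0.035) to the back: only the front compartment, centred at x = -0.100, y = 0, is open from above.
- knob (a point): Centre of the carousel's round black knob, on the axis, 40 mm in diameter, from 155 to 191 mm above the bench; grip it at any yaw. It turns the grey tray (radius 138 mm, floor 26 mm, dividers 38 mm above the bench) 1:1, either way, against 0.06 N m; the tray stays where left. Five compartments 72 degrees apart, things loose in them, about 100 mm from the axis.
- tall_eyepiece_mid (a point): Centre (half-way up) of the tall eyepiece, 80 mm high, loose, about 0.1 kg, z up: black rubber foot 42 mm in diameter and 22 mm high, bare metal barrel 30 mm in diameter above it, gripped by the barrel. On the carousel its centre is 66 mm above the bench. It starts in the compartment to the left or right of the front one, 62 to 82 degrees round.
- short_eyepiece_mid (a point): Centre (half-way up) of the short eyepiece, like the tall one but only 44 mm high, in the compartment on the other side of the front one. The front compartment first holds a flat lens, 46 mm in diameter and 30 mm high; the two back ones a jar and a small bottle.
- tray: Small white open tray, fixed to the bench: 120 mm (its x) by 100 mm (its y) outside, walls 5 mm thick and 18 mm high, floor 5 mm above the bench. Origin at the centre of its underside, z up.
Things that resemble listed ones, but are neither listed nor needed, are in the scene too. Leave any green look-alike of the part that bears tall_eyepiece_mid alone. Several things have the shape of the tray; the one meant has the colours described above.

How it is judged:
On the way:
1. the tall eyepiece stands on the carousel at the open front, its centre within 25 mm to either side of the front compartment's centre line (x of tall_eyepiece_mid in the frame of stand between -0.13 and -0.07 m and y of tall_eyepiece_mid in the frame of stand between -0.025 and 0.025 m and height (world z) of tall_eyepiece_mid below 0.073 m and angle between tall_eyepiece_mid's own z axis and vertical below 0.17 rad), for 0.2 s.
At the end, for the whole second after the job is handed in: The tall eyepiece stands upright (within 10 degrees), at rest on the floor of the white tray, anywhere inside it (centre within 40 mm along and 30 mm across of the tray's centre), and the short eyepiece still stands upright (within 10 degrees) on the carousel (x of tall_eyepiece_mid in the frame of tray between -0.04 and 0.04 m and y of tall_eyepiece_mid in the frame of tray between -0.03 and 0.03 m and height (world z) of tall_eyepiece_mid between 0.038 and 0.052 m and angle between each of tall_eyepiece_mid, short_eyepiece_mid's own z axis and vertical below 0.17 rad and linear speed of tall_eyepiece below 0.02 m/s and horizontal distance between short_eyepiece_mid and stand below 0.135 m and height (world z) of short_eyepiece_mid between 0.04 and 0.06 m); the robot touches nothing.
It fails at once if the tall eyepiece is dropped: nothing touches it while it is more than 30 mm above its place in the tray (contact force between tall_eyepiece and anything else below 0.005 N and height (world z) of tall_eyepiece_mid above 0.076 m).
It also fails if it takes over 51 s, if anything falls off the work surface, if the arm or the gripper's body presses on something with over 40 N, if the wrist force passes 120 N, or if a joint passes its speed limit or range.

### The arm

A 6-joint arm with a two-finger parallel gripper is mounted at the origin on the work surface. World frame = base frame: x ahead of the robot, y to its left, z up, the work surface at z = 0. Lengths are in m, angles in rad, forces in N, time in s.
With the tool pointing down it reaches from about 0.25 to 0.775 m from the base axis. Payload 4 kg.
Tool frame: the origin (TCP) lies midway between the tips of the shut fingers; the grasp point (between the pads) lies robot.grip_point_offset behind it (robot.grip_point_offset is the distance from the TCP to the grasp point, in m); z points along the fingers, x is the direction in which the jaws open and shut, and the axes are right-handed (so a half turn about z gives the same grasp; the last joint's range is limited). The gripper opens to 94 mm and grips with 3 to 60 N. Pads are 16 mm wide; open, the fingers measure 119 mm over their backs; the gripper's body (75 mm by 177 mm) begins 78 mm behind the grasp point.
Start: joints at [-1.289, 0.087, 1.371, -0, 1.684, -0.103], TCP at [0.206, -0.51, 0.206] pointing down, gripper open.
Joint ranges: [-3.1, 3.1], [-0.76, 2.03], [0.27, 2.55], [-1.08, 4.22], [0.17, 2.65], [-2.57, 2.57]. Speed limits (rad/s): [2.79, 2.79, 3.14, 3.14, 3.14, 3.14].

### API

Orientations are given as [roll, pitch, yaw] about the fixed x, y, z axes, in that order (R = Rz(yaw) Ry(pitch) Rx(roll)).
In Python, from bench import robot, optics, finder gives the robot as it stands. The module is installed in compiled form; this text tells all that it offers.
- The arm moves only by the tool arm_command, never from a script. Its argument "plan" is a list of rows, each a list of 5 numbers: the opening, from 0 (shut) to 1 (fully open), then the shift along the world's x, y, z in m, then the turn about the world's z in degrees. A call has 1 to 10 rows; each row is the pose to reach, as a shift and turn from the pose commanded when the call began; what a row does not reach only later rows make up. A row lasts 1/8 s, in which the tool goes at most 62.5 mm and 10.7 degrees, less where a joint would pass 70% of its speed; a pose out of reach is approached as far as the arm can. A call with a gripper value outside its range is refused whole. The fingers move at their own pace and stop on an object; the grip force is fixed at half the most. Time passes only in rows, so rows that repeat a pose let the fingers close. It gives the time, the measured TCP pose, the force and the opening at its end, in the units of the state.
- robot.get_obs(): the state, without advancing time (a new reading comes with each control period).
- optics.snapshot(name): name is "scene" or "top" or "wrist"; returns a dict with "image" (420x560x3 uint8, red, green, blue), "fx", "fy", "cx", "cy" (pixels), "position" and "rotation" of the camera in the world; the wrist camera has in their place "hand_eye" (4x4, takes a point from camera to tool coordinates, whose origin is the TCP and whose axes are the tool frame's). Camera axes: x right, y down, z forward; pixel columns grow to the right and rows downward; lengths in m; the calibration is good to about 2 mm. A picture is of the moment at which its call begins: read the wrist's pose just before it. There is no depth.
- robot.close_job(): hands the job in, once; it reports no verdict.
Trained networks look in the newest picture that a camera, given by its name, has taken for a name from the list of things; names that differ only in an ending like _2 or _b are one class to them, and where a whole thing is asked for, a point or a joint stands for the part that bears it (a point fixed in the world has none). Each returns a list of dicts, best first, with "p" (0 to 1); they miss things now and then, are a little off and sometimes report something else, mostly with a low value. They report only what shows in the picture. A call takes as long as a camera call. They do not tell look-alikes from the thing itself.
- finder.masks_of(label, camera): "pixels" (420x560 bool, what is visible of it) and "extent" ([left, top, right, bottom] in pixels, round what is visible of it).
The state is a dict: "time": time; "joint_positions": joint angles; "qvel": joint speeds; "joint_torque": joint torques, N m; "tool_pos": TCP position; "ee_rot": TCP orientation; "wrist_force": force on the tool from outside, world axes, zero at the start; "wrist_torque": the same for the moment, N m; "width": finger opening in m.
Only numpy, scipy, OpenCV 4.12 (cv2) and the standard library are available. Lean on these libraries where they do the work, as an engineer would, in place of code of your own. Each camera call takes 0.05 s, during which the arm holds its last target.

## Working session

There is one attempt and no reset: what is moved stays moved. The work goes in short steps, Python scripts to look and compute and a tool call to move; the robot and the scene stay as the last step left them, time stands still between calls to the robot, and variables do not carry over. Pictures are saved under pics/ and viewed, and the job is handed in when it is done.

Besides the shell and the picture viewer there is one more tool, called by a JSON object that holds its "op" and its "data", one argument or row to a line. arm_command: Moves the arm, as the interface text tells. Its arguments: {"type":"object","properties":{"plan":{"type":"array","items":{"type":"array","items":{"type":"number"}}}},"required":["plan"]}

```bash
mkdir -p pics; cat > h.py <<'E'
import numpy as np,cv2
from bench import robot,optics,finder
def snap(n,f=None):
    s=optics.snapshot(n)
    if f: cv2.imwrite('pics/'+f,s['image'][:,:,::-1])
    return s
def ray(s,u,v,z):
    d=np.array([(u-s['cx'])/s['fx'],(v-s['cy'])/s['fy'],1.]);R=np.array(s['rotation']);p=np.array(s['position'])
    d=R@d;return p+d*(z-p[2])/d[2]
def proj(s,P):
    c=np.array(s['rotation']).T@(np.array(P)-np.array(s['position']));return s['fx']*c[0]/c[2]+s['cx'],s['fy']*c[1]/c[2]+s['cy']
E
python3 - <<'E'
from h import *
o=robot.get_obs();print({k:np.round(v,3) for k,v in o.items()},robot.grip_point_offset)
for n in('scene','top'):
    s=snap(n,n+'0.png');print(n,s['position'],np.round(s['rotation'],3).tolist(),s['fx'],s['cx'],s['cy'])
    for l in('stand','knob','tall_eyepiece_mid','short_eyepiece_mid','tray'):
        for m in finder.masks_of(l,n):
            ys,xs=np.nonzero(m['pixels']);print(l,round(m['p'],2),np.round(m['extent']),xs.mean().round(1),ys.mean().round(1),len(xs))
E
```

```text
{'time': np.float64(0.0), 'joint_positions': array([-1.289,  0.088,  1.372, -0.   ,  1.684, -0.103]), 'qvel': array([-0.001,  0.   ,  0.001,  0.001, -0.   , -0.002]), 'joint_torque': array([ 2.0000e-03, -3.4018e+01, -3.0242e+01,  7.2000e-02,  3.3000e-02,
       -0.0000e+00]), 'tool_pos': array([ 0.206, -0.509,  0.204]), 'ee_rot': array([-3.141e+00,  2.000e-03, -1.186e+00]), 'wrist_force': array([ 0.538,  0.172, -0.323]), 'wrist_torque': array([-0.033,  0.04 , -0.036]), 'width': np.float64(0.094)} 0.0188
scene [ 1.14515701 -0.24296182  1.08215072] [-2.583, -0.001, 1.392] 486.942002742281 285.52338513651455 205.4330217199405
stand 0.57 [333. 172. 495. 283.] 406.0 237.4 6296
tall_eyepiece_mid 0.87 [286. 179. 302. 206.] 293.7 192.5 409
tall_eyepiece_mid 0.59 [356. 187. 372. 216.] 364.3 203.4 311
short_eyepiece_mid 0.68 [428. 197. 448. 221.] 438.6 207.8 237
tray 0.75 [153. 199. 203. 249.] 179.2 222.7 1798
tray 0.72 [ 78. 220. 132. 272.] 104.1 244.1 2023
top [ 0.40125945 -0.14526139  1.25949965] [-3.018, 0.005, -1.559] 405.39769185350667 279.1572918676285 216.41096844587017
stand 0.98 [118. 143. 246. 262.] 185.3 200.4 5147
knob 0.66 [140. 161. 232. 255.] 184.2 205.2 5374
tall_eyepiece_mid 0.66 [262. 240. 274. 253.] 266.9 246.6 118
tall_eyepiece_mid 0.61 [206. 210. 220. 228.] 211.9 218.7 91
short_eyepiece_mid 0.58 [145. 200. 160. 214.] 153.0 208.5 100
tray 0.75 [404. 212. 445. 257.] 424.8 232.9 1289
tray 0.68 [342. 221. 385. 266.] 364.1 241.5 1260
```

View pics/scene0.png

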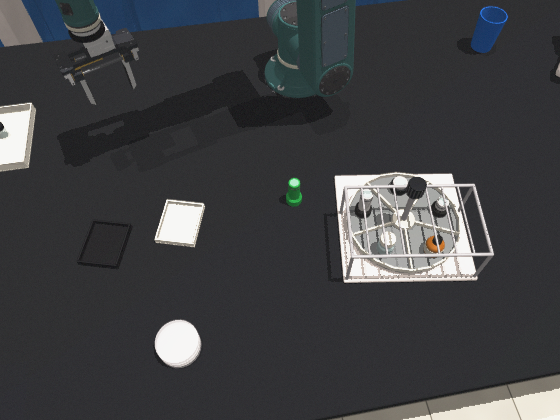

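View pics/top0.png

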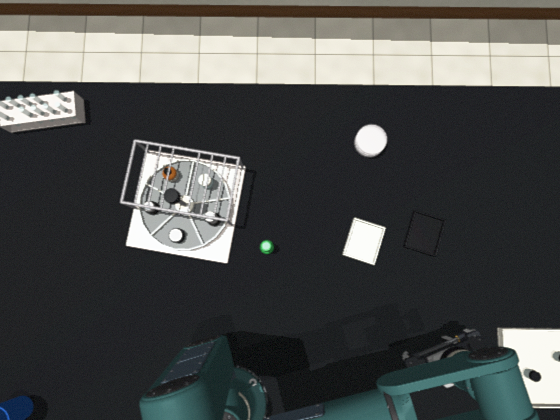

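```bash
sed -i "s/np.array(s\['rotation'\])/rot(s['rotation'])/g" h.py; cat >> h.py <<'E'
from scipy.spatial.transform import Rotation
def rot(r): return Rotation.from_euler('xyz',r).as_matrix()
E
python3 - <<'E'
from h import *
a=cv2.imread('pics/top0.png')[110:290,90:290];cv2.imwrite('pics/topc.png',cv2.resize(a,None,fx=3.3,fy=3.3,interpolation=2)[:600])
a=cv2.imread('pics/scene0.png')[130:300,270:510];cv2.imwrite('pics/scc.png',cv2.resize(a,None,fx=3.3,fy=3.3,interpolation=2))
a=cv2.imread('pics/top0.png')[190:290,330:460];cv2.imwrite('pics/trc.png',cv2.resize(a,None,fx=5,fy=5,interpolation=2))
E
```

```text
(no output)
```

View pics/topc.png

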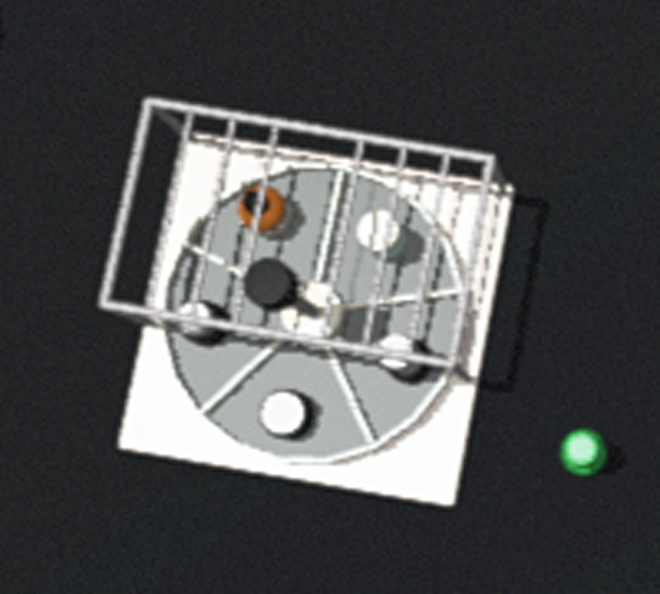

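View pics/scc.png

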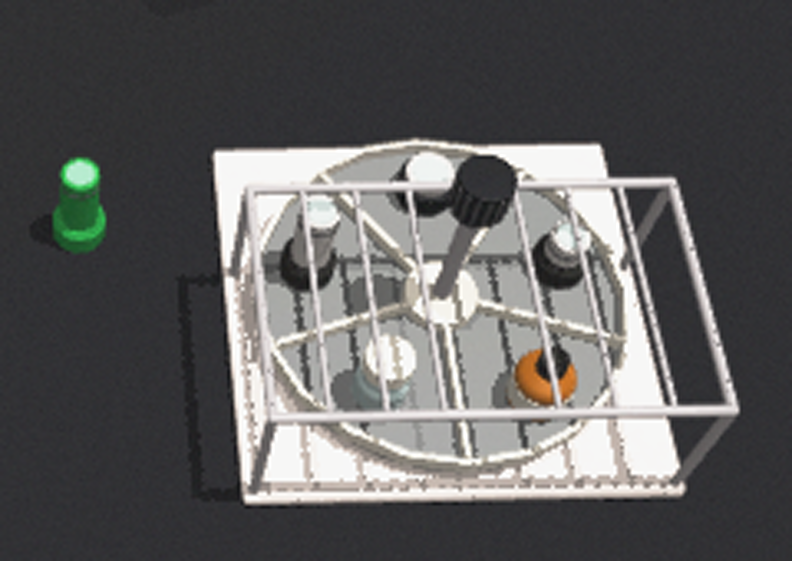

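```bash
python3 - <<'E'
from h import *
s=snap('top');g=cv2.cvtColor(s['image'],cv2.COLOR_RGB2GRAY)
print('green',ray(s,266.9,246.6,.04).round(3))
# plate: corners approx
for u,v in((150,143),(245,160),(228,263),(127,246)): print('plate',ray(s,u,v,.012).round(3))
print('knob',ray(s,172,196,.191).round(3))
ms=finder.masks_of('tray','top')
for m in ms:
    c=np.argwhere(m['pixels'])[:,::-1].astype(np.float32);r=cv2.minAreaRect(c)
    b=cv2.boxPoints(r);P=np.array([ray(s,*q,.018)[:2] for q in b]);print(m['p'],r,P.round(3).tolist(),P.mean(0).round(4))
for n,l in(('top','short_eyepiece_mid'),('top','tall_eyepiece_mid')):
    for m in finder.masks_of(l,n):
        e=m['extent'];print(l,e)
print('tall top',ray(s,211.9,218.7,.1).round(3),'short',ray(s,153,208.5,.06).round(3),'lens',ray(s,176,236,.056).round(3))
E
```

```text
green [ 0.461 -0.102  0.04 ]
plate [0.787 0.276 0.012]
plate [ 0.735 -0.027  0.012]
plate [0.411 0.017 0.012]
plate [0.459 0.33  0.012]
knob [0.586 0.149 0.191]
0.7 ((363.9193115234375, 241.1107177734375), (33.87217330932617, 39.32984161376953), 17.650123596191406) [[0.44, -0.33], [0.556, -0.367], [0.525, -0.466], [0.41, -0.428]] [ 0.4829 -0.3977]
0.65 ((424.7830505371094, 233.00942993164062), (35.026939392089844, 39.97191619873047), 15.945395469665527) [[0.465, -0.515], [0.584, -0.552], [0.555, -0.654], [0.437, -0.617]] [ 0.5099 -0.5844]
short_eyepiece_mid [145.4, 201.8, 160.2, 218.5]
tall_eyepiece_mid [204.7, 209.4, 219.7, 228.5]
tall_eyepiece_mid [259.2, 240.0, 273.5, 253.1]
tall top [0.537 0.056 0.1  ] short [0.57 0.24 0.06] lens [0.489 0.169 0.056]
```

```bash
python3 - <<'E'
from h import *
from scipy.optimize import least_squares
S={n:snap(n) for n in('top','scene')}
# knob top centre by dark blob near guess
print('knob top cam',ray(S['top'],171.8,195.8,.191).round(4),'scene',ray(S['scene'],417.5,186,.191).round(4))
# hub centre  / tray rim extents
for c in [(.598,.149),(.586,.149),(.592,.149)]:
    print(c,[np.round(proj(S[n],[*c,z]),1).tolist() for n in S for z in(.04,.191)])
for P in ray(S['scene'],363,194.5,.106),ray(S['scene'],439,203,.07),ray(S['top'],211.5,217,.106),ray(S['top'],151,206,.07): print(P.round(4))
# draw overlay
c=np.array([.588,.149]);y=np.radians(-8.3)
for n,(u0,v0,u1,v1) in {'top':(90,110,290,290),'scene':(270,130,510,300)}.items():
    im=cv2.resize(S[n]['image'][v0:v1,u0:u1,::-1],None,fx=3.3,fy=3.3)
    def d(P,col): 
        q=np.array(proj(S[n],P)); cv2.circle(im,tuple(int(t) for t in (q-[u0,v0]+.5)*3.3),1,col,-1)
    for t in np.linspace(0,2*np.pi,120):
        d([*(c+.138*np.array([np.cos(t),np.sin(t)])),.038],(0,0,255)); d([*(c+.02*np.array([np.cos(t),np.sin(t)])),.191],(0,255,255))
    R=np.array([[np.cos(y),-np.sin(y)],[np.sin(y),np.cos(y)]])
    for k in np.linspace(-.16,.16,60):
        for p in((-.155,k),(.155,k),(k*.97,.16),(k*.97,-.16)): d([*(c+R@p),.012],(255,0,0))
        d([*(c+R@[-.035,k*.975]),.131],(0,255,0))
    cv2.imwrite(f'pics/ov_{n}.png',im[:600])
E
```

```text
knob top cam [0.5863 0.1495 0.191 ] scene [0.5987 0.1536 0.191 ]
(0.598, 0.149) [[185.4, 200.6], [172.2, 191.5], [401.6, 220.4], [415.4, 186.1]]
(0.586, 0.149) [[185.2, 204.5], [172.0, 195.9], [400.1, 216.3], [413.7, 181.7]]
(0.592, 0.149) [[185.3, 202.6], [172.1, 193.7], [400.8, 218.4], [414.5, 183.9]]
[0.5471 0.0549 0.106 ]
[0.5824 0.2434 0.07  ]
[0.5407 0.0561 0.106 ]
[0.5759 0.2434 0.07  ]
```

View pics/ov_top.png

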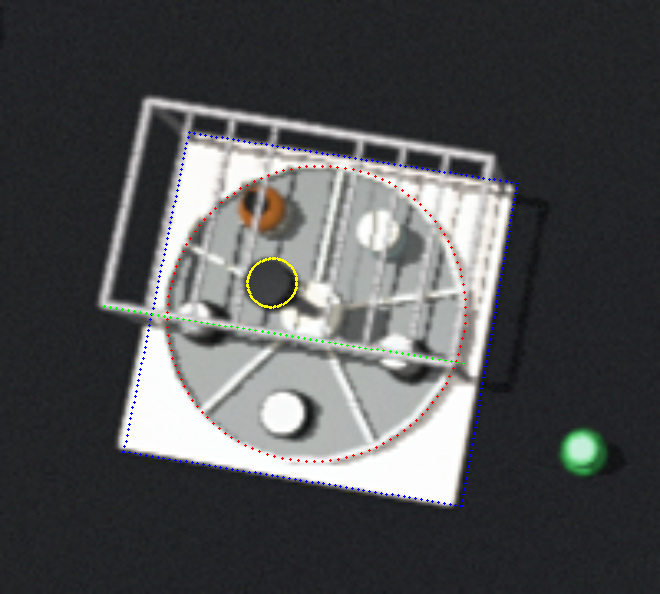

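View pics/ov_scene.png

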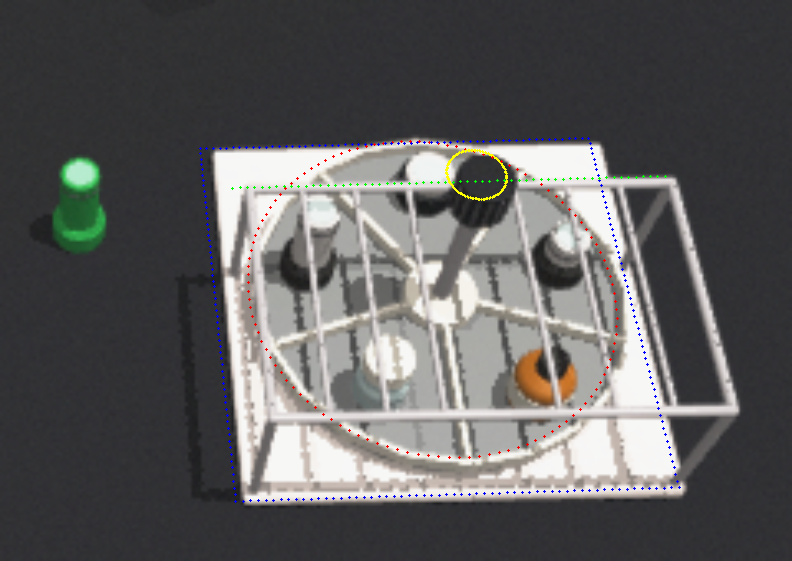

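{"op": "arm_command", "data": {
  "plan": [
    [1, 0.03, 0.05, 0.02, 5],
    [1, 0.06, 0.1, 0.05, 10],
    [1, 0.09, 0.15, 0.08, 15],
    [1, 0.12, 0.2, 0.1, 20],
    [1, 0.15, 0.25, 0.1, 25],
    [1, 0.18, 0.3, 0.1, 30],
    [1, 0.21, 0.35, 0.1, 35],
    [1, 0.24, 0.4, 0.1, 35],
    [1, 0.27, 0.45, 0.1, 35],
    [1, 0.3, 0.5, 0.1, 35]
  ]
}}

```text
time: 2.15
tool_pos: [0.5072, -0.008, 0.3058]
ee_rot: [-3.141, -0.001, -0.575]
wrist_force: [-0.2, -0.3, 0.5]
width: 0.0938
```

{"op": "arm_command", "data": {
  "plan": [
    [1, 0.02, 0.04, 0, 0],
    [1, 0.04, 0.08, 0, 0],
    [1, 0.06, 0.12, 0, 0],
    [1, 0.085, 0.16, 0, 0],
    [1, 0.085, 0.16, 0, 0]
  ]
}}

```text
time: 2.78
tool_pos: [0.5921, 0.1527, 0.3035]
ee_rot: [3.14, 0.002, -0.571]
wrist_force: [-0.9, -0.0, 0.2]
width: 0.094
```

```bash
python3 - <<'E'
from h import *
o=robot.get_obs();print({k:np.round(v,4) for k,v in o.items() if k in('time','joint_positions','tool_pos','ee_rot','width')})
s=snap('wrist','w1.png');print(np.round(s['hand_eye'],4).tolist(),s['fx'],s['cx'],s['cy'])
for l in('knob','tall_eyepiece_mid'):
  for m in finder.masks_of(l,'wrist'): print(l,m['p'],m['extent'])
E
```

```text
{'time': np.float64(2.775), 'joint_positions': array([1.5950e-01, 2.3380e-01, 1.0109e+00, 4.0000e-04, 1.8996e+00,
       7.3090e-01]), 'tool_pos': array([0.5921, 0.1527, 0.3035]), 'ee_rot': array([ 3.1401e+00,  2.2000e-03, -5.7130e-01]), 'width': np.float64(0.094)}
[[1.0, 0.0004, 0.0002, -0.0001], [-0.0004, 0.9631, 0.2691, -0.0792], [-0.0, -0.2691, 0.9631, -0.1804], [0.0, 0.0, 0.0, 1.0]] 349.5782916419371 282.2604558009489 206.08173351303947
knob 0.72 [170.3, 49.1, 392.3, 272.7]
tall_eyepiece_mid 0.97 [276.9, 229.3, 306.4, 280.1]
tall_eyepiece_mid 0.85 [292.4, 330.0, 314.6, 387.0]
```

View pics/w1.png

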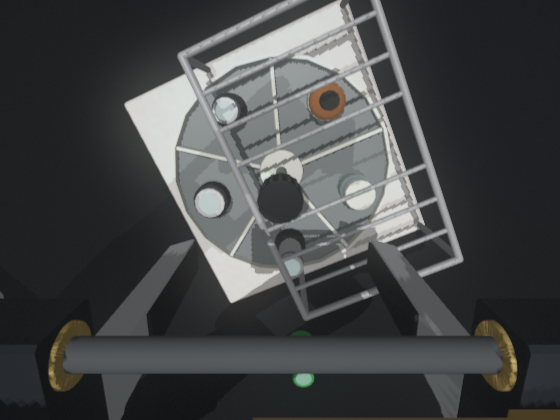

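```bash
cat >> h.py <<'E'
def wsnap(f=None):
    o=robot.get_obs();s=snap('wrist',f)
    R=rot(o['ee_rot']);H=np.array(s['hand_eye']);s['R']=R@H[:3,:3];s['position']=np.array(o['tool_pos'])+R@H[:3,3]
    s['rotation']=Rotation.from_matrix(s['R']).as_euler('xyz');return s
E
python3 - <<'E'
from h import *
s=wsnap()
im=cv2.resize(s['image'][:,:,::-1],None,fx=1.4,fy=1.4)
c=np.array([.590,.1515]);y=np.radians(-8.3)
def d(P,col):
    q=np.array(proj(s,P)); cv2.circle(im,tuple(int(t) for t in (q+.5)*1.4),1,col,-1)
for t in np.linspace(0,2*np.pi,120):
    for r,z,col in((.138,.038,(0,0,255)),(.02,.191,(0,255,255)),(.02,.155,(0,255,0))):
        d([*(c+r*np.array([np.cos(t),np.sin(t)])),z],col)
R=np.array([[np.cos(y),-np.sin(y)],[np.sin(y),np.cos(y)]])
for k in np.linspace(-.16,.16,60):
    for p in((-.155,k),(.155,k),(k*.97,.16),(k*.97,-.16)): d([*(c+R@p),.012],(255,0,0))
    d([*(c+R@[-.035,k*.975]),.131],(0,255,0))
cv2.imwrite('pics/ov_w.png',im)
for q in((293,267,.106),(229,110,.07)):
  p=ray(s,*q)[:2];w=R.T@(p-c);print(p.round(4),w.round(4),np.degrees(np.arctan2(w[1],w[0])).round(1))
E
```

```text
[0.5462 0.0568] [-0.0296 -0.1   ] -106.5
[0.5819 0.2476] [-0.0219  0.0939] 103.1
```

View pics/ov_w.png

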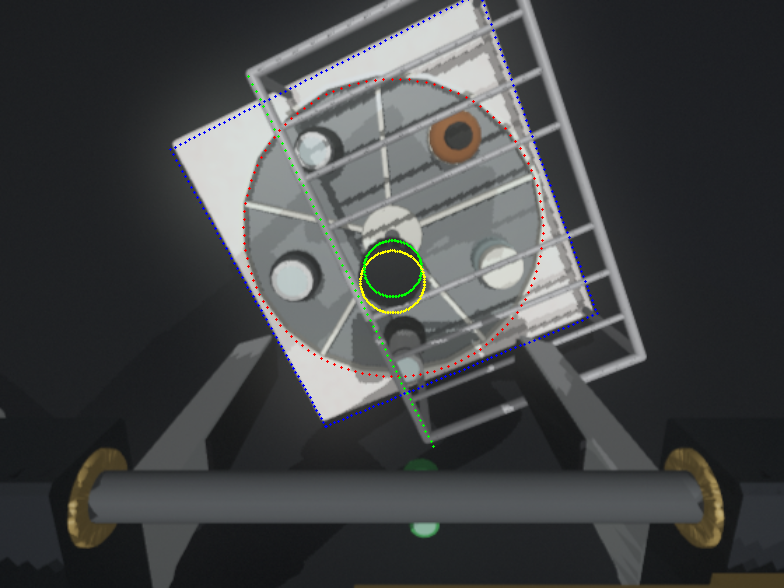

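{"op": "arm_command", "data": {
  "plan": [
    [1, -0.002, -0.001, -0.05, 8],
    [1, -0.002, -0.001, -0.1, 8],
    [1, -0.002, -0.001, -0.146, 8],
    [1, -0.002, -0.001, -0.146, 8],
    [0, -0.002, -0.001, -0.146, 8],
    [0, -0.002, -0.001, -0.146, 8],
    [0, -0.002, -0.001, -0.146, 8],
    [0, -0.002, -0.001, -0.146, 8],
    [0, -0.002, -0.001, -0.146, 8]
  ]
}}

```text
time: 4.1
tool_pos: [0.5896, 0.1493, 0.1597]
ee_rot: [-3.141, -0.0, -0.435]
wrist_force: [-0.4, -1.1, -0.7]
width: 0.0475
```

{"op": "arm_command", "data": {
  "plan": [
    [0, 0, 0, 0, 0],
    [0, 0, 0, 0, 0],
    [0, 0, 0, 0, 0]
  ]
}}

```text
time: 4.47
tool_pos: [0.5882, 0.1499, 0.1594]
ee_rot: [3.141, 0.003, -0.435]
wrist_force: [-5.6, 0.9, 2.0]
width: 0.0397
```

{"op": "arm_command", "data": {
  "plan": [
    [0, 0, 0, 0, -2],
    [0, 0, 0, 0, -6],
    [0, 0, 0, 0, -11],
    [0, 0, 0, 0, -16],
    [0, 0, 0, 0, -21],
    [0, 0, 0, 0, -26],
    [0, 0, 0, 0, -31],
    [0, 0, 0, 0, -35],
    [0, 0, 0, 0, -38],
    [0, 0, 0, 0, -40]
  ]
}}

```text
time: 5.72
tool_pos: [0.5857, 0.1523, 0.1595]
ee_rot: [3.137, 0.007, -1.132]
wrist_force: [-10.9, 7.5, 5.0]
width: 0.0393
```

```bash
python3 - <<'E'
from h import *
s=snap('scene','s2.png');print(robot.get_obs()['ee_rot'],robot.get_obs()['wrist_torque'])
cv2.imwrite('pics/s2c.png',cv2.resize(s['image'][130:300,270:510,::-1],None,fx=3.3,fy=3.3))
E
```

```text
[ 3.13642669  0.00714196 -1.13254818] [0.86361937 1.76605914 0.03533284]
```

View pics/s2c.png

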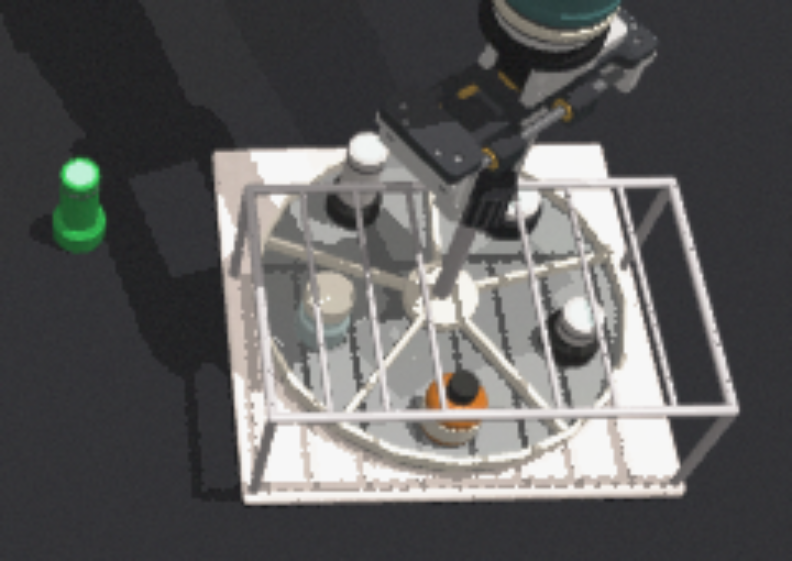

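The tray turns with the gripper and the tall eyepiece is still upright, about halfway to the front. I'll keep turning, with a small shift to relieve the side load.

{"op": "arm_command", "data": {
  "plan": [
    [0, -0.001, 0.001, 0, -2],
    [0, -0.002, 0.002, 0, -6],
    [0, -0.002, 0.002, 0, -11],
    [0, -0.002, 0.002, 0, -16],
    [0, -0.002, 0.002, 0, -21],
    [0, -0.002, 0.002, 0, -26],
    [0, -0.002, 0.002, 0, -30],
    [0, -0.002, 0.002, 0, -33],
    [0, -0.002, 0.002, 0, -33.5],
    [0, -0.002, 0.002, 0, -33.5]
  ]
}}

```text
time: 7.02
tool_pos: [0.5853, 0.1552, 0.1595]
ee_rot: [3.137, 0.006, -1.715]
wrist_force: [-7.2, 8.9, 2.1]
width: 0.0397
```

{"op": "arm_command", "data": {
  "plan": [
    [0.7, 0, 0, 0, 0],
    [0.7, 0, 0, 0, 0],
    [0.7, 0, 0, 0, 0],
    [0.7, 0, 0, 0, 0],
    [0.7, 0, 0, 0.05, 0],
    [0.7, 0, 0, 0.1, 0],
    [0.7, -0.03, 0, 0.13, 0],
    [0.7, -0.08, 0.01, 0.13, 0],
    [0.7, -0.1, 0.015, 0.13, 0],
    [0.7, -0.1, 0.015, 0.13, 0]
  ]
}}

```text
time: 8.28
tool_pos: [0.4869, 0.1663, 0.2906]
ee_rot: [-3.139, 0.001, -1.718]
wrist_force: [0.7, -0.5, 0.8]
width: 0.0658
```

```bash
python3 - <<'E'
from h import *
s=wsnap('w3.png')
im=cv2.resize(s['image'][:,:,::-1],None,fx=1.4,fy=1.4)
c=np.array([.590,.1515]);y=np.radians(-8.3)
R=np.array([[np.cos(y),-np.sin(y)],[np.sin(y),np.cos(y)]])
for t in np.linspace(0,2*np.pi,120):
    P=[*(c+R@[-.1,0]+.015*np.array([np.cos(t),np.sin(t)])),.106]
    q=np.array(proj(s,P)); cv2.circle(im,tuple(int(t) for t in (q+.5)*1.4),1,(0,0,255),-1)
cv2.imwrite('pics/ov_w3.png',im)
for m in finder.masks_of('tall_eyepiece_mid','wrist'): print(m['p'],m['extent'])
t=snap('scene');cv2.imwrite('pics/s3c.png',cv2.resize(t['image'][130:300,270:510,::-1],None,fx=3.3,fy=3.3))
E
```

```text
0.78 [465.5, 144.3, 533.3, 179.1]
0.67 [262.0, 154.9, 292.8, 198.7]
```

View pics/ov_w3.png

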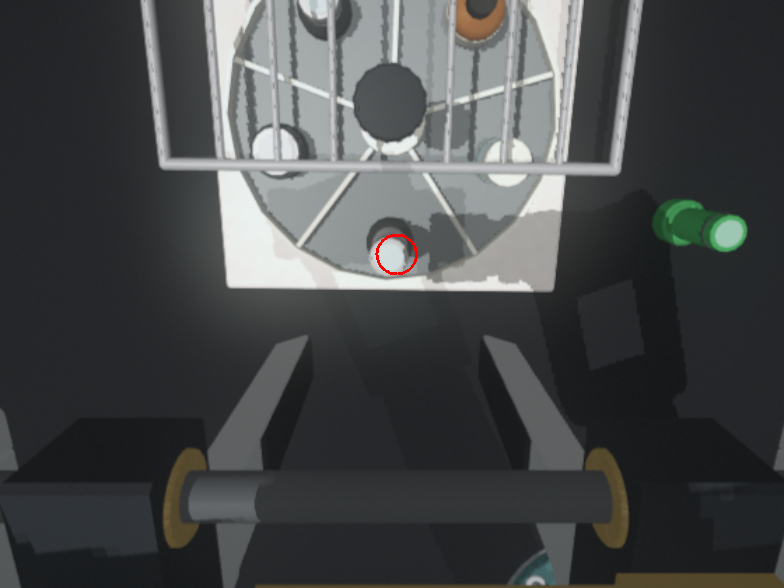

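View pics/s3c.png

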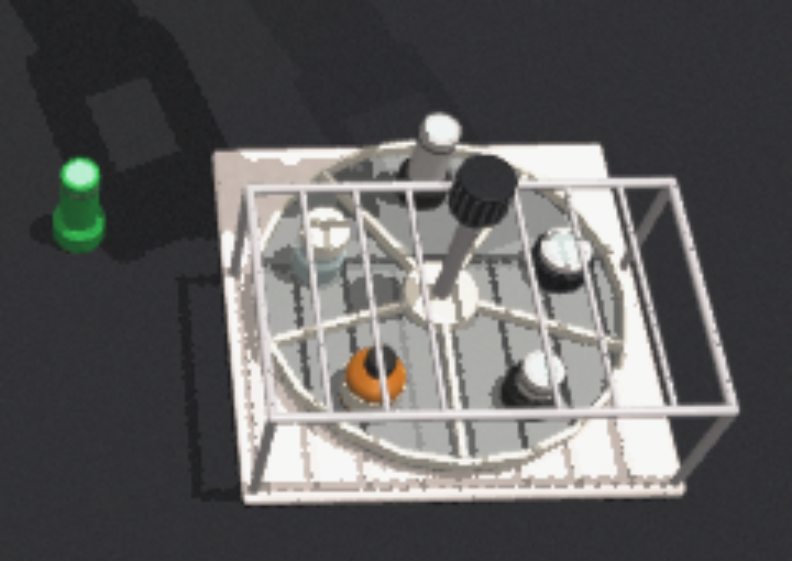

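```bash
python3 - <<'E'
from h import *
s=wsnap();a=s['image'][130:220,220:360]
cv2.imwrite('pics/w3c.png',cv2.resize(a[:,:,::-1],None,fx=5.5,fy=5.5))
for q in((279.3,183.6),):
  p=ray(s,*q,.106)[:2];print(p.round(4),proj(s,[*p,.026]))
print(robot.get_obs()['tool_pos'])
E
```

```text
[0.4905 0.1694] (np.float64(279.7933381798163), np.float64(170.6597911486558))
[0.48829722 0.16585379 0.28896652]
```

View pics/w3c.png

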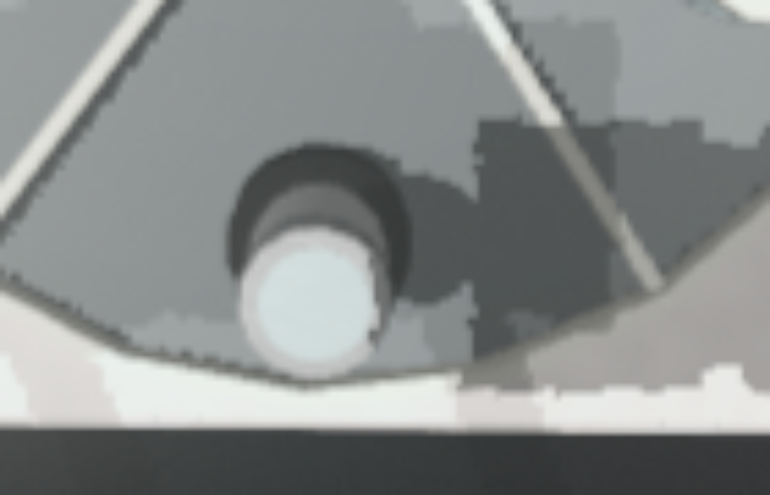

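{"op": "arm_command", "data": {
  "plan": [
    [0.7, 0.002, 0.006, -0.03, 0],
    [0.7, 0.002, 0.006, -0.08, 0],
    [0.7, 0.002, 0.006, -0.13, 0],
    [0.7, 0.002, 0.006, -0.17, 0],
    [0.7, 0.002, 0.006, -0.2, 0],
    [0.7, 0.002, 0.006, -0.22, 0],
    [0.7, 0.002, 0.006, -0.22, 0],
    [0.7, 0.002, 0.006, -0.22, 0]
  ]
}}

```text
time: 9.48
tool_pos: [0.4905, 0.1721, 0.0702]
ee_rot: [-3.141, 0.0, -1.719]
wrist_force: [0.8, -0.2, 1.1]
width: 0.0659
```

```bash
python3 - <<'E'
from h import *
s=wsnap('w4.png');t=snap('scene');cv2.imwrite('pics/s4c.png',cv2.resize(t['image'][100:270,270:510,::-1],None,fx=3.3,fy=3.3))
E
```

```text
(no output)
```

View pics/w4.png

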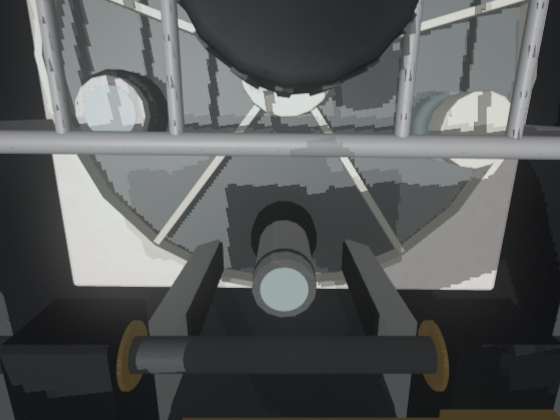

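View pics/s4c.png

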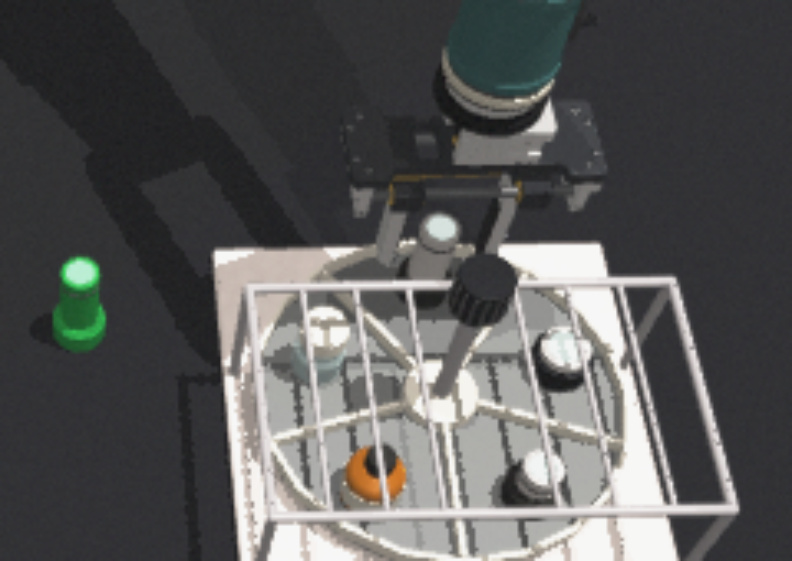

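```bash
python3 - <<'E'
from h import *
s=wsnap();print(ray(s,284,289,.106),robot.get_obs()['tool_pos'])
E
```

```text
[0.4888202  0.17248409 0.106     ] [0.49055734 0.17234645 0.07088312]
```

{"op": "arm_command", "data": {
  "plan": [
    [0, -0.001, 0, 0, 0],
    [0, -0.001, 0, 0, 0],
    [0, -0.001, 0, 0, 0],
    [0, -0.001, 0, 0, 0],
    [0, -0.001, 0, 0, 0],
    [0, -0.001, 0, 0, 0],
    [0, -0.001, 0, 0, 0]
  ]
}}

```text
time: 10.5
tool_pos: [0.4884, 0.1722, 0.0695]
ee_rot: [3.141, -0.0, -1.718]
wrist_force: [-0.0, 0.5, 0.2]
width: 0.0295
```

{"op": "arm_command", "data": {
  "plan": [
    [0, -0.001, 0, 0.01, 0],
    [0, -0.001, 0, 0.03, 0],
    [0, -0.001, 0, 0.06, 0],
    [0, -0.001, 0, 0.1, 0],
    [0, -0.001, 0, 0.13, 0],
    [0, -0.001, 0, 0.14, 0],
    [0, -0.001, 0, 0.14, 0]
  ]
}}

```text
time: 11.38
tool_pos: [0.4876, 0.1722, 0.2097]
ee_rot: [-3.141, 0.0, -1.718]
wrist_force: [0.6, -0.8, -1.6]
width: 0.0295
```

```bash
python3 - <<'E'
from h import *
s=wsnap('w5.png');t=snap('scene');cv2.imwrite('pics/s5c.png',cv2.resize(t['image'][60:260,90:510,::-1],None,fx=1.9,fy=1.9))
print(robot.get_obs()['joint_positions'])
E
```

```text
[ 2.29971374e-01  1.35945585e-02  1.44296857e+00 -6.64527164e-05
  1.68793445e+00  1.94825630e+00]
```

View pics/s5c.png

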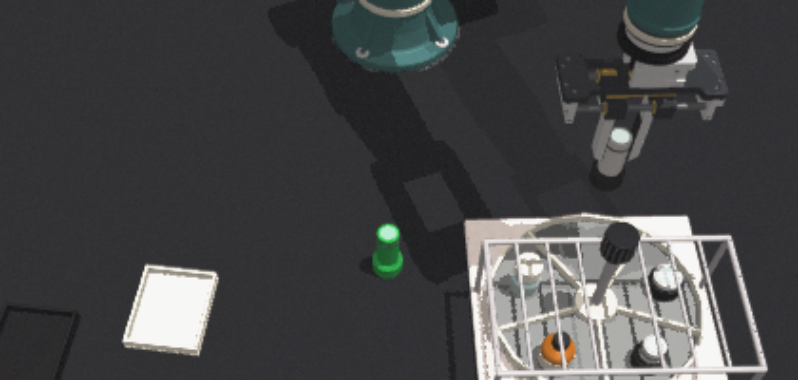

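View pics/w5.png

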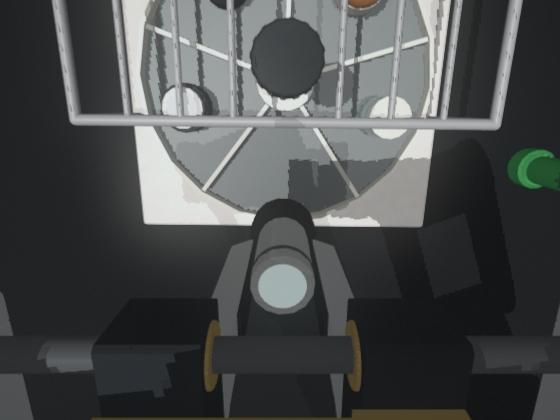

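{"op": "arm_command", "data": {
  "plan": [
    [0, 0, -0.015, 0.0, 0],
    [0, 0, -0.045, 0.0, 0],
    [0, 0, -0.085, 0.0, 0],
    [0, 0, -0.13, 0.0, 0],
    [0, 0, -0.175, 0.0, 0],
    [0, 0, -0.22, 0.0, 0],
    [0, 0, -0.265, 0.0, 0],
    [0, 0, -0.305, 0.0, 0],
    [0, 0, -0.335, 0.0, 0],
    [0, 0, -0.36, 0.0, 0]
  ]
}}

```text
time: 12.72
tool_pos: [0.4862, -0.1898, 0.2083]
ee_rot: [3.139, 0.0, -1.72]
wrist_force: [0.3, 0.9, -0.5]
width: 0.0298
```

{"op": "arm_command", "data": {
  "plan": [
    [0, 0, -0.03, 0.0, 0],
    [0, 0, -0.07, 0.0, 0],
    [0, 0, -0.11, 0.0, 0],
    [0, 0, -0.15, 0.0, 0],
    [0, 0, -0.185, 0.0, 0],
    [0, 0, -0.205, 0.0, 0],
    [0, 0, -0.208, 0.0, 0],
    [0, 0, -0.208, 0.0, 0]
  ]
}}

```text
time: 13.72
tool_pos: [0.4874, -0.395, 0.2093]
ee_rot: [3.141, 0.001, -1.718]
wrist_force: [-1.0, -0.1, -0.3]
width: 0.0295
```

```bash
python3 - <<'E'
from h import *
s=wsnap('w6.png')
im=cv2.resize(s['image'][:,:,::-1],None,fx=1.4,fy=1.4)
c=np.array([.486,-.396]);y=np.radians(-17.7)
R=np.array([[np.cos(y),-np.sin(y)],[np.sin(y),np.cos(y)]])
for k in np.linspace(-1,1,60):
  for p in((-.06,k*.05),(.06,k*.05),(k*.06,.05),(k*.06,-.05)):
    q=np.array(proj(s,[*(c+R@p),.018])); cv2.circle(im,tuple(int(t) for t in (q+.5)*1.4),1,(0,0,255),-1)
cv2.imwrite('pics/ov_w6.png',im);print(robot.get_obs()['width'])
t=snap('scene');cv2.imwrite('pics/s6c.png',cv2.resize(t['image'][60:300,60:340,::-1],None,fx=2.4,fy=2.4))
E
```

```text
0.029768507424466448
```

View pics/ov_w6.png

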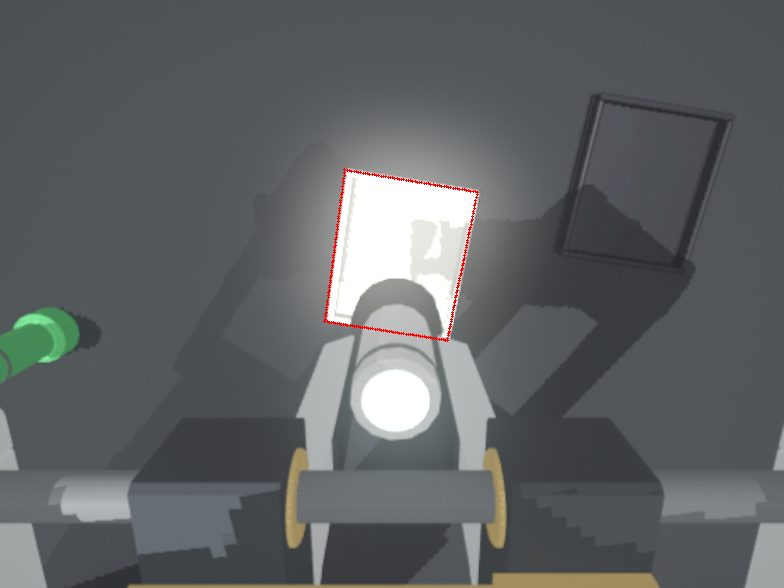

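View pics/s6c.png

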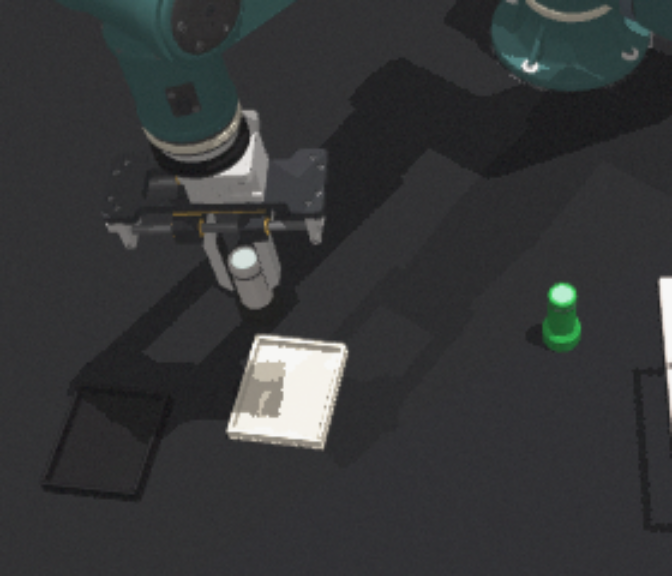

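The wrist overlay matches the white tray's outline at (0.486, -0.396); the dark tray at right is the wrong colour. I'll lower now.

{"op": "arm_command", "data": {
  "plan": [
    [0, -0.001, 0, -0.02, 0],
    [0, -0.001, 0, -0.06, 0],
    [0, -0.001, 0, -0.1, 0],
    [0, -0.001, 0, -0.13, 0],
    [0, -0.001, 0, -0.145, 0],
    [0, -0.001, 0, -0.152, 0],
    [0, -0.001, 0, -0.155, 0],
    [0, -0.001, 0, -0.157, 0],
    [0, -0.001, 0, -0.159, 0],
    [0, -0.001, 0, -0.159, 0]
  ]
}}

```text
time: 15.08
tool_pos: [0.4865, -0.396, 0.0508]
ee_rot: [-3.141, -0.0, -1.718]
wrist_force: [-0.2, 0.3, -0.7]
width: 0.0294
```

{"op": "arm_command", "data": {
  "plan": [
    [0, 0, 0, -0.001, 0],
    [0, 0, 0, -0.002, 0],
    [0, 0, 0, -0.002, 0]
  ]
}}

```text
time: 15.45
tool_pos: [0.4865, -0.3959, 0.0486]
ee_rot: [-3.141, -0.0, -1.718]
wrist_force: [-0.7, -0.2, -0.3]
width: 0.0297
```

{"op": "arm_command", "data": {
  "plan": [
    [0, 0, 0, -0.001, 0],
    [0, 0, 0, -0.001, 0],
    [0, 0, 0, -0.0015, 0],
    [0, 0, 0, -0.0015, 0]
  ]
}}

```text
time: 15.95
tool_pos: [0.4866, -0.396, 0.0485]
ee_rot: [-3.141, -0.001, -1.718]
wrist_force: [-2.5, 2.3, 6.5]
width: 0.0295
```

```bash
python3 - <<'E'
from h import *
t=snap('scene');cv2.imwrite('pics/s7c.png',cv2.resize(t['image'][150:270,110:230,::-1],None,fx=5,fy=5))
print(robot.get_obs()['wrist_force'])
E
```

```text
[-2.54488464  0.73331549  5.76853546]
```

View pics/s7c.png

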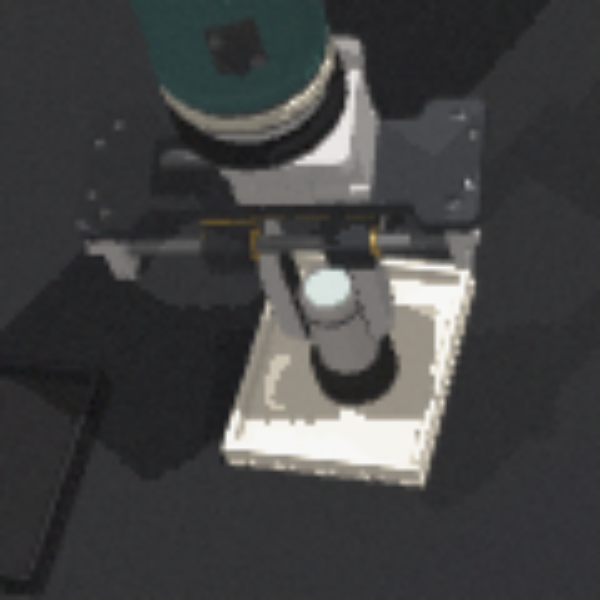

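Contact is made (about 6 N up) with the eyepiece inside the tray. I'll release and lift clear.

{"op": "arm_command", "data": {
  "plan": [
    [0.2, 0, 0, 0.001, 0],
    [0.5, 0, 0, 0.001, 0],
    [0.7, 0, 0, 0.001, 0],
    [0.7, 0, 0, 0.001, 0],
    [0.7, 0, 0, 0.001, 0],
    [0.7, 0, 0, 0.001, 0],
    [0.7, 0, 0, 0.02, 0],
    [0.7, 0, 0, 0.06, 0],
    [0.7, 0, 0, 0.11, 0],
    [0.7, 0, 0, 0.16, 0]
  ]
}}

```text
time: 17.25
tool_pos: [0.4865, -0.3958, 0.2103]
ee_rot: [-3.14, -0.001, -1.718]
wrist_force: [0.6, -0.4, -0.9]
width: 0.0655
```

{"op": "arm_command", "data": {
  "plan": [
    [0.7, -0.03, 0, 0.02, 0],
    [0.7, -0.07, 0, 0.02, 0],
    [0.7, -0.1, 0, 0.02, 0],
    [0.7, -0.1, 0, 0.02, 0],
    [0.7, -0.1, 0, 0.02, 0]
  ]
}}

```text
time: 17.88
tool_pos: [0.3872, -0.396, 0.228]
ee_rot: [-3.14, -0.001, -1.718]
wrist_force: [-0.3, 0.5, -0.1]
width: 0.0658
```

```bash
python3 - <<'E'
from h import *
w=wsnap('w8.png');t=snap('scene')
cv2.imwrite('pics/s8c.png',cv2.resize(t['image'][130:300,110:510,::-1],None,fx=2,fy=2))
c=np.array([.486,-.396]);y=np.radians(-17.7)
for m in finder.masks_of('tall_eyepiece_mid','wrist'): print(m['p'],m['extent'])
print(robot.get_obs()['wrist_force'],robot.get_obs()['time'])
E
```

```text
0.69 [251.4, 67.4, 286.3, 110.1]
0.68 [0.7, 135.0, 38.4, 171.0]
[-0.39700627 -0.82863568 -0.11201984] 18.025
```

View pics/s8c.png

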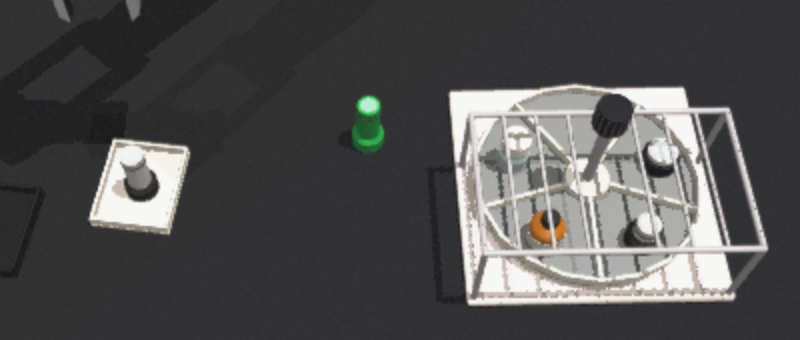

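View pics/w8.png

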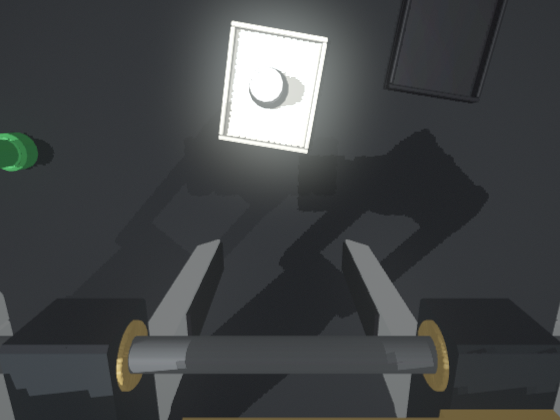

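```bash
python3 - <<'E'
from h import *
for n in('scene','wrist','top'):
    t=wsnap() if n=='wrist' else snap(n)
    im=t['image'][:,:,::-1].copy();q0=proj(t,[.4865,-.396,.045]);k=6
    u0,v0=int(q0[0])-45,max(0,int(q0[1])-45);im=cv2.resize(im[v0:v0+90,u0:u0+90],None,fx=k,fy=k)
    for z,r in((.005,.021),(.027,.021),(.085,.015)):
        for a in np.linspace(0,6.28,60):
            q=np.array(proj(t,[.4865+r*np.cos(a),-.396+r*np.sin(a),z]));cv2.circle(im,tuple(int(x) for x in (q-[u0,v0]+.5)*k),1,(0,0,255),-1)
    cv2.imwrite(f'pics/f_{n}.png',im)
a=[cv2.resize(cv2.imread(f'pics/f_{n}.png'),(400,400)) for n in('scene','wrist')];cv2.imwrite('pics/f.png',np.hstack(a))
E
```

```text
(no output)
```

View pics/f.png

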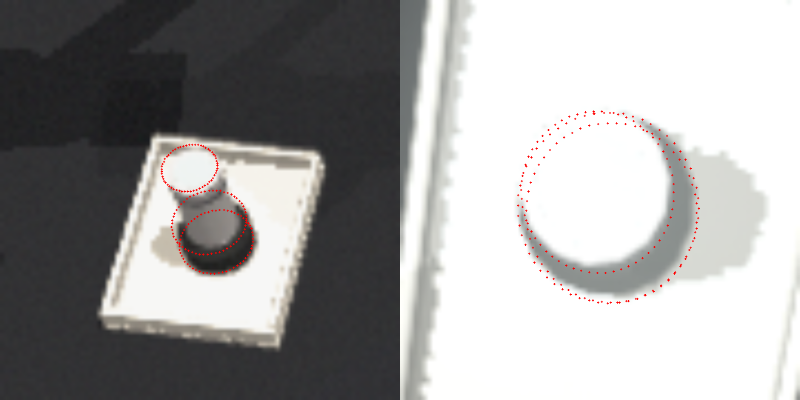

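The scene overlay of an upright model matches the eyepiece closely, so it is standing vertical in the tray. The short one stands on the carousel and the gripper is clear.

```bash
python3 -c "
from h import *
print(robot.close_job())"
```

```text
the job is handed in; nothing more can be done
None
```

I turned the carousel by its knob about 73.5° clockwise, which brought the tall eyepiece to the open front. I then gripped it by the barrel, lifted it out, set it down in the small white tray at about (0.486, -0.396), released it and backed off. The job was handed in about 18 s in, with no verdict reported.

**Last checks**
- **Front position:** before gripping, the wrist view put the tall eyepiece about 3 mm from the front centre line, upright.
- **Set-down:** it touched the tray floor at about 6 N before I released it.
- **In the tray:** an upright model drawn over the scene camera picture matches the eyepiece near the tray's centre. The wrist picture agrees roughly, being washed out there.
- **Short eyepiece:** it still stands on the carousel in the last scene picture, judged by eye.
- **Gripper:** it is clear of everything, with the wrist force near zero.

**Disagreements**
- **Carousel axis:** the top and scene cameras put it up to about 12 mm apart, so I used the wrist camera, whose overlay fitted best.
- **Knob grip:** it was a few millimetres off centre and gave up to about 14 N of wrist force during the turn. I shifted the gripper by 2 mm in x and y partway through, and the turn finished normally.

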